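# Unlock the screw stock drawer with the T-handled key

## Robot

A 6-joint arm with a two-finger parallel gripper is mounted at the origin on the work surface. World frame = base frame: x ahead of the robot, y to its left, z up, the work surface at z = 0. Lengths are in m, angles in rad, forces in N, time in s.
With the tool pointing down it reaches from about 0.375 to 0.925 m from the base axis. Payload 5.7 kg.
Tool frame: the origin (TCP) lies midway between the tips of the shut fingers; the grasp point (between the pads) lies 19 mm behind it; z points along the fingers, y is the line along which they close (so a half turn about z gives the same grasp; the last joint's range is limited). The gripper opens to 88 mm and grips with 3 to 60 N. Pads are 20 mm wide; open, the fingers measure 115 mm over their backs; the gripper's body (75 mm by 178 mm) begins 61 mm behind the grasp point.
Start: joints at [-1.447, 0.359, 1.51, -0, 1.272, -0.115], TCP at [0.142, -0.583, 0.223] pointing down, gripper open.
Joint ranges: [-2.97, 2.97], [-1.01, 2.36], [0.21, 2.38], [-0.96, 4.11], [0.2, 2.71], [-2.98, 2.98]. Speed limits (rad/s): [2.39, 2.39, 3.14, 3.14, 3.14, 3.14].

## Interface

Orientations are given as a unit quaternion [x, y, z, w].
In Python, from bench import move_ptp, servo_line, goto_joints, move_gripper, sleep, inverse_kinematics, capture, PlanningError, close_job, spot_in, silhouettes, current_clock, current_joint_pos, current_qvel, current_joint_torque, current_position, current_orientation, current_force, current_torque, current_finger_gap, current_grip_force gives the robot as it stands. Calls block until the motion is done:
- move_ptp(position, orientation): joint-space move of the TCP to a pose.
- servo_line(position, orientation=None, rate=0.15, contact_N=None): straight line of the TCP; orientation=None keeps the orientation; rate is the mean speed in m/s. With contact_N (N) it stops when the force on the tool has changed by that much, and returns True; else False.
- goto_joints(angles): joint-space move.
- move_gripper(opening): finger opening in m; the grip force is fixed at half the most; returns when the fingers have stopped.
- sleep(seconds).
- inverse_kinematics(position, orientation): joint angles nearest the present ones, or None.
- capture(name): name is "scene" or "top"; returns a dict with "image" (384x512x3 uint8, blue, green, red), "range_z" (384x512 float32, m along the optical axis (not along the pixel's ray), 0 where there is no reading), "intrinsics" (3x3 intrinsics, pixels), "k1" (the pictures are not rectified: a ray, as slopes to the right and down, at radius r is drawn at 1 + k1 r^2 times it, then the intrinsics apply), "R" (3x3) and "t" (3): a world point X has camera coordinates R X + t. Camera axes: x right, y down, z forward; pixel columns grow to the right and rows downward; lengths in m; the calibration is good to about 2 mm. A picture is of the moment at which its call begins.
A pose or a line that the arm cannot do raises PlanningError and nothing moves.
- close_job(): hands the job in; it is judged then, once.
Trained networks look in the newest picture that a camera, given by its name, has taken for a name from the list of things; names that differ only in an ending like _2 or _b are one class to them, and where a whole thing is asked for, a point or a joint stands for the part that bears it (a point fixed in the world has none). Each returns a list of dicts, best first, with "conf" (0 to 1); they miss things now and then, are a little off and sometimes report something else, mostly with a low value. They report only what shows in the picture. A call takes as long as a camera call. They do not tell look-alikes from the thing itself.
- spot_in(camera, query): "xy" ([column, row] in pixels, amid what is visible of it).
- silhouettes(camera, query): "region" (384x512 bool, what is visible of it) and "xy" ([column, row] in pixels, amid what is visible of it).
Readings, each from a call of its own:
- current_clock(): time.
- current_joint_pos(): joint angles.
- current_qvel(): joint speeds.
- current_joint_torque(): joint torques, N m.
- current_position(): TCP position.
- current_orientation(): TCP orientation.
- current_force(): force on the tool from outside, world axes, zero at the start.
- current_torque(): the same for the moment, N m.
- current_finger_gap(): finger opening in m.
- current_grip_force(): force on a finger pad.
Only numpy, scipy, OpenCV 4.12 (cv2) and the standard library are available. Lean on these libraries where they do the work, as an engineer would, in place of code of your own. Each camera call takes 0.05 s, during which the arm holds its last target. There are 200 camera calls.

## Task

The drawer of the small grey screw cabinet on the bench is locked. Take the key with the T-shaped bar handle out of the cork block, push it fully home in the lock on top of the cabinet, and only then turn it a quarter turn clockwise (seen from above) so that the hidden bolt draws back and the drawer is unlocked. Leave that key standing home in the turned lock and leave the other key, the one with the round knob, in the cork.

Things in the scene. Friction and masses are not known exactly. Their poses are not given: they have to be found in the camera images.
- key_grip (a point): Centre of the bar handle of the steel T-key, upright in a cork block 45 mm high. x along the bar, z up. Bar 56 long, 12 thick (y), 16 mm high: pinch it across its thickness. Below: stem 12 dia. x 22, collar 32 dia. x 4 (underside 34 mm below this point, resting on the cork), flat blade 34 long, 18 (x) by 6 (y) mm, tip 68 mm below this point. 0.12 kg, lifts freely; the other key is 100 mm off in y.
- keyhole (a point): Mouth centre of the lock on the fixed grey cabinet (200 x 150), level with the rim, 96 mm up, on the turning axis; turns with the steel plug (58 x 38 mm). x along plug and slot, z up. Funnel 39 (x) by 26 narrows in 14 mm to a slot 23 by 10, 36 mm deep. Bar goes along x, either way round; home = collar on rim, bar centre 34 mm above. Turns only clockwise, 80 deg, 0.1 N m, stays put; 13 deg play.
- bolt (a joint): How far the bolt, hidden inside the cabinet, is drawn back, in m: 0 = shot, drawer locked; it moves in step with the lock's plug, 0.0025 per 10 degrees, to 0.020 (fully drawn, drawer unlocked) at the plug's 80 degree stop, and stays where it is left. The drawer itself does not move.
- knob_top (a point): Centre of the head of the other steel key, in the other hole of the cork block (70 x 180 x 45 mm, fixed, holes 100 mm apart along its length): same stem, collar, blade and height, but a round knob of 26 mm diameter, 16 mm high, in place of the bar. It stays in the cork.
Mind the look-alikes: they are no part of the job. Leave any pink, purple or turquoise look-alike of the part that bears key_grip alone.

How it is judged:
On the way:
1. the T-shaped key is fully home in the lock, its collar on the rim, while the bolt is still shut (horizontal distance between key_grip and keyhole below 0.01 m and z of key_grip in the frame of keyhole between 0.028 and 0.04 m and angle between key_grip's own z axis and vertical below 0.2 rad and value of joint bolt below 0.006 m), for 0.1 s.
At the end, for the whole second after the job is handed in: The bolt is drawn back at least 12 mm; the T-shaped key still stands home in the lock (bar centre 28 to 40 mm above the keyhole's mouth, within 10 mm of its axis, tilted less than 0.2 rad); the knob key is within 20 mm of where it began (value of joint bolt above 0.012 m and horizontal distance between key_grip and keyhole below 0.01 m and z of key_grip in the frame of keyhole between 0.028 and 0.04 m and angle between key_grip's own z axis and vertical below 0.2 rad and distance of knob_top from where it was at the start of the episode below 0.02 m); the robot touches nothing.
It fails at once if the knob key is lifted out or knocked out of the cork (distance of knob_top from where it was at the start of the episode above 0.025 m).
It also fails if it takes over 48 s, if anything falls off the work surface, if the arm or the gripper's body presses on something with over 40 N, if the wrist force passes 120 N, or if a joint passes its speed limit or range.

## Working session

There is one attempt and no reset: what is moved stays moved. The work goes in short steps, each a Python script; the robot and the scene stay as the last script left them, time stands still between calls to the robot, and variables do not carry over. Pictures are saved under pics/ and viewed, at most 10 in all, crops included, and the job is handed in when it is done.

```bash
mkdir -p pics; cat > h.py <<'E'
import numpy as np, cv2
from bench import *
def cloud(c):
    K=np.array(c["intrinsics"]);R=np.array(c["R"]);t=np.array(c["t"]);k=c["k1"]
    v,u=np.mgrid[0:384,0:512].astype(float)
    xd=(u-K[0,2])/K[0,0]; yd=(v-K[1,2])/K[1,1]
    x,y=xd.copy(),yd.copy()
    for _ in range(10):
        f=1+k*(x*x+y*y); x=xd/f;y=yd/f
    z=c["range_z"].astype(float)
    P=np.stack([x*z,y*z,z],-1)
    W=(P-t)@R
    W[z==0]=np.nan
    return W
E
python3 - <<'E'
from h import *
for n in("top","scene"):
    c=capture(n); cv2.imwrite(f"pics/{n}0.png",c["image"]); W=cloud(c)
    print(n,-np.array(c["R"]).T@c["t"],c["k1"])
    for q in("key_grip","keyhole","knob_top"):
        for d in spot_in(n,q):
            u,v=np.round(d["xy"]).astype(int); print(q,round(d["conf"],2),u,v,W[v,u].round(3))
E
```

```text
top [0.39593166 0.11751402 0.82754003] -0.03581309507509192
key_grip 0.84 150 246 [0.414 0.297 0.075]
key_grip 0.79 99 199 [0.5   0.397 0.065]
key_grip 0.72 135 117 [0.656 0.334 0.074]
key_grip 0.63 158 171 [0.548 0.284 0.087]
keyhole 0.89 365 158 [ 0.571 -0.094  0.088]
knob_top 0.59 210 187 [0.518 0.189 0.087]
scene [ 0.95987019 -0.39888677  0.60703403] -0.12339668843516438
key_grip 0.8 303 170 [0.552 0.28  0.078]
key_grip 0.64 311 154 [0.501 0.402 0.043]
key_grip 0.61 265 156 [0.421 0.303 0.057]
key_grip 0.56 358 179 [0.67  0.337 0.069]
keyhole 0.93 198 262 [ 0.565 -0.084  0.082]
knob_top 0.74 271 191 [0.528 0.185 0.062]
```

```bash
python3 -c "
import cv2,numpy as np
a=cv2.imread('pics/top0.png');b=cv2.imread('pics/scene0.png')
cv2.imwrite('pics/both.png',cv2.resize(np.vstack([a,b]),(400,600)));cv2.imwrite('pics/topb.png',cv2.resize(a,(800,600)));cv2.imwrite('pics/sceneb.png',cv2.resize(b,(800,600)))"
```

```text
(no output)
```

View pics/topb.png

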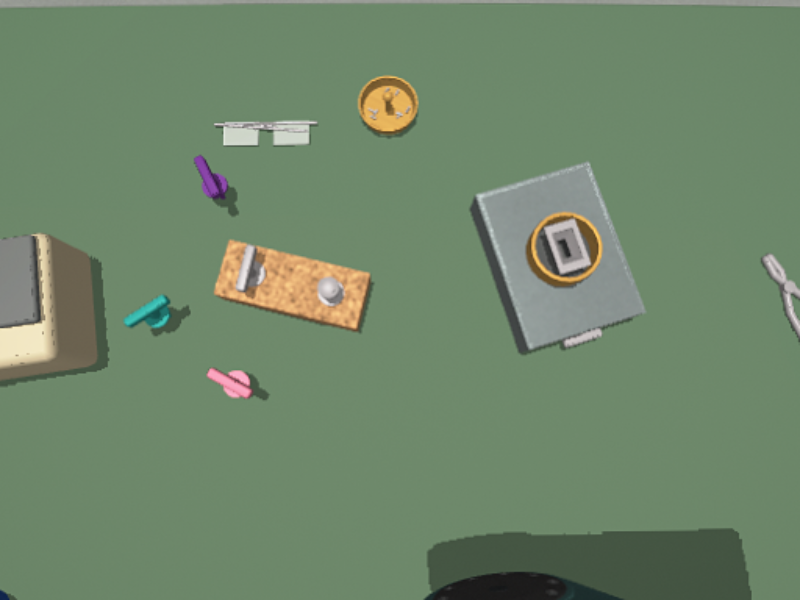

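View pics/sceneb.png

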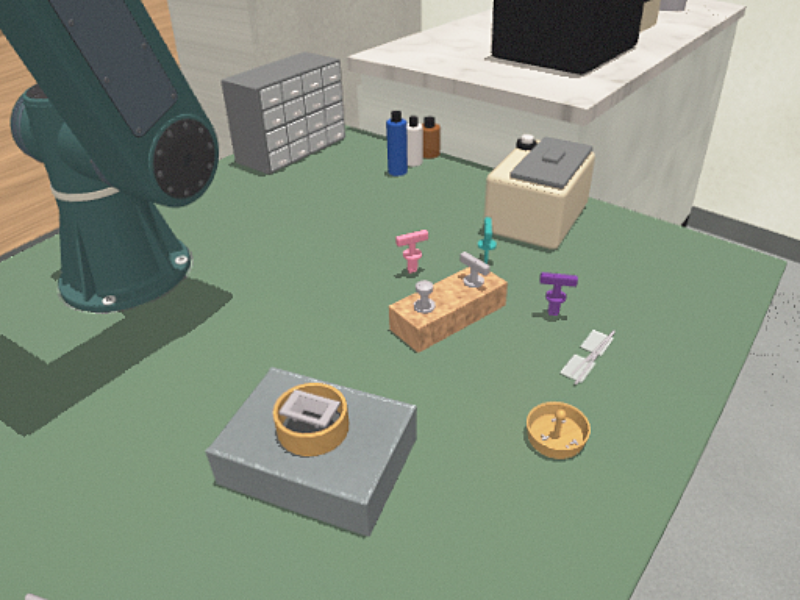

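The top picture shows the steel T-key at native (157,171) and the knob key at (211,186) in the cork. The lock plug is at about (363,157), inside an orange ring on the grey cabinet.
Candidates for the T-key in the top picture are steel in cork (157,171), pink (150,246), turquoise (99,199) and purple (135,117), plus the round knob (211,186). I choose the steel one in the cork. Next I measure it and check it in a crop.

```bash
cat > m.py <<'E'
from h import *
def fit(P): # rect in xy
    (cx,cy),(w,h),a=cv2.minAreaRect((P[:,:2]*1000).astype(np.float32))
    if w<h: w,h,a=h,w,a+90
    return np.round([cx,cy,w,h,(a+90)%180-90],1)
E
python3 - <<'E'
from m import *
for n in("top","scene"):
    c=capture(n);W=cloud(c);im=c["image"].copy()
    def best(q,ref):
        D=silhouettes(n,q)
        return min(D,key=lambda d:np.hypot(*(np.array(d["xy"])-ref)))
    d=best("key_grip",(157,171) if n=="top" else (303,170)); m=d["region"]
    P=W[m]; P=P[np.isfinite(P[:,2])]; B=P[(P[:,2]>.078)&(P[:,2]<.095)]
    print(n,"key",d["xy"],len(B),fit(B),B.mean(0).round(4),np.percentile(B[:,2],[50,90]).round(4))
    # plug: region near (0.571,-0.094)
    r=np.hypot(W[...,0]-.571,W[...,1]+.092)<.06
    print("z hist",np.histogram(W[r][:,2],bins=np.arange(.04,.13,.005)))
    g=im.astype(int); grey=(g.max(-1)-g.min(-1)<30)
    s=r&grey&(W[...,2]>.090)&(W[...,2]<.104); Q=W[s]; print("plug",len(Q),fit(Q),Q.mean(0).round(4),np.median(Q[:,2]))
    o=r&~grey&(W[...,2]>.09); print("ring",fit(W[o]),np.percentile(W[o][:,2],[5,50,95]))
    k=silhouettes(n,"keyhole"); print([(x["conf"],x["xy"],x["region"].sum()) for x in k])
    im[cv2.morphologyEx(s.astype(np.uint8),cv2.MORPH_GRADIENT,np.ones((2,2)))>0]=(0,0,255)
    if n=="top":
        a=cv2.resize(im[140:215,125:225],(400,300),interpolation=0);b=cv2.resize(im[120:195,315:415],(400,300),interpolation=0)
        b2=cv2.resize(c["image"][120:195,315:415],(400,300),interpolation=0)
        a2=cv2.resize(im[225:300,125:225]*0,(400,300))
    else: a2=cv2.resize(c["image"][225:300,150:250],(400,300),interpolation=0)
cv2.imwrite("pics/crop1.png",np.vstack([np.hstack([a,b]),np.hstack([a2,b2])]))
E
```

```text
top key [158.4, 173.0] 204 [548.8 286.7  53.2  12.7 -12.3] [0.5488 0.2855 0.0857] [0.086 0.088]
z hist (array([  0,   0,   0, 669, 928,  83,  89,  79, 127, 155, 570, 316,   1,
         0,   0,   0,   0]), array([0.04 , 0.045, 0.05 , 0.055, 0.06 , 0.065, 0.07 , 0.075, 0.08 ,
       0.085, 0.09 , 0.095, 0.1  , 0.105, 0.11 , 0.115, 0.12 , 0.125]))
plug 492 [570.1 -87.8  58.4  39.8  17. ] [ 0.57   -0.0879  0.095 ] 0.09539076091864129
ring [569.8 -87.4  83.3  81.9 -45.3] [0.09108143 0.09325347 0.09539401]
[(0.9, [362.4, 156.0], np.int64(728))]
scene key [301.1, 169.9] 89 [550.9 283.9  51.8  10.9 -10.8] [0.5521 0.2823 0.0839] [0.0848 0.0869]
z hist (array([  0,   0,   0, 808, 385, 120, 146, 168, 197, 224, 667, 127,   0,
         0,   0,   0,   0]), array([0.04 , 0.045, 0.05 , 0.055, 0.06 , 0.065, 0.07 , 0.075, 0.08 ,
       0.085, 0.09 , 0.095, 0.1  , 0.105, 0.11 , 0.115, 0.12 , 0.125]))
plug 426 [570.9 -90.3  59.5  40.2  16.2] [ 0.5716 -0.09    0.094 ] 0.09424957528953179
ring [571.2 -89.1  83.2  81.5 -42.4] [0.09058503 0.09266145 0.0945963 ]
[(0.68, [200.3, 263.3], np.int64(636))]
```

View pics/crop1.png

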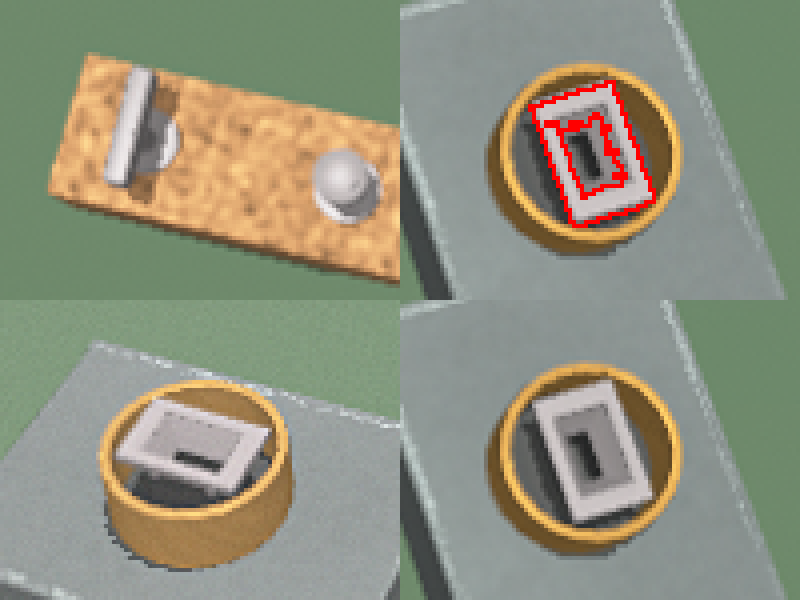

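The crop confirms the choice: a grey steel T-bar in the cork at about native (157,171), with the knob key beside it at (211,186). The plug slot at (362,156) is clear. Next I plan the wrist yaws and grasp.

```bash
cat >> h.py <<'E'
from scipy.spatial.transform import Rotation as Ro
KEY=np.array([.5503,.2853]);KY=-11.8
LOCK=np.array([.5706,-.089]);LY=16.6
def ori(yaw):
    a=np.radians(yaw);x=np.array([np.cos(a),np.sin(a),0]);z=np.array([0,0,-1.])
    return Ro.from_matrix(np.stack([x,np.cross(z,x),z],1)).as_quat()
E
python3 - <<'E'
from h import *
print(current_clock(),current_position(),Ro.from_quat(current_orientation()).as_matrix().round(2).tolist())
for p,ys in((KEY,[KY,KY+180]),(LOCK,[LY,LY+180,LY-45,LY+135,LY-92,LY+88])):
    for y in ys:
        j=inverse_kinematics([*p,.15],ori(y)); print(y,None if j is None else np.round(j,2))
E
```

```text
0.7 [ 0.14191603 -0.58293456  0.2226449 ] [[0.97, 0.24, 0.0], [0.24, -0.97, 0.0], [0.0, -0.0, -1.0]]
-11.8 [ 0.37  0.46  1.55 -0.    1.14  2.14]
168.2 [ 0.37  0.46  1.55 -0.    1.14 -1.  ]
16.6 [-0.27  0.4   1.64 -0.    1.1   1.01]
196.6 [-0.27  0.4   1.64 -0.    1.1  -2.13]
-28.4 [-0.27  0.4   1.64 -0.    1.1   1.79]
151.6 [-0.27  0.4   1.64 -0.    1.1  -1.35]
-75.4 [-0.27  0.4   1.64 -0.    1.1   2.61]
104.6 [-0.27  0.4   1.64 -0.    1.1  -0.53]
```

```bash
python3 - <<'E'
from h import *
o=ori(KY+180)
move_ptp([*KEY,.17],o); move_gripper(.045)
print("hit",servo_line([*KEY,.062],o,rate=.1,contact_N=6),current_position(),current_force())
move_gripper(0.0); sleep(.2)
print(current_finger_gap(),current_grip_force(),current_force(),current_clock())
servo_line([*KEY,.175],o,rate=.1)
print(current_finger_gap(),current_force(),current_clock())
p=LOCK; move_ptp([*p,.19],ori(LY+180)); sleep(.2)
for n in("scene","top"):
    c=capture(n);W=cloud(c);im=c["image"]
    cv2.imwrite(f"pics/{n}2.png",im)
    if n=="scene": a=cv2.resize(im[160:310,100:300],(800,600),interpolation=2); cv2.imwrite("pics/s2.png",a)
    for d in silhouettes(n,"key_grip"):
        P=W[d["region"]];P=P[np.isfinite(P[:,2])]
        if len(P) and abs(np.median(P[:,1])+.09)<.08: print(n,d["conf"],d["xy"],np.median(P,0).round(4),np.percentile(P[:,2],[2,98]).round(3),fit(P) if 0 else "")
print(current_clock())
E
```

```text
hit False [0.55090826 0.28553959 0.06268459] [-0.19958516  0.37704724  0.91507512]
0.011615474832713503 29.999695331789553 [-0.33493071  0.88723326  2.54208573] 6.9167
0.011668714014399116 [-0.39309777 -0.25298541 -1.48018926] 8.2
scene 0.78 [197.0, 222.9] [ 0.5773 -0.0892  0.1759] [-0.001  0.215] 
top 0.72 [367.2, 166.3] [ 0.5523 -0.0948  0.0947] [0.061 0.098] 
top 0.41 [384.7, 156.0] [ 0.5434 -0.0917  0.2049] [0.075 0.23 ] 
10.0
```

View pics/s2.png

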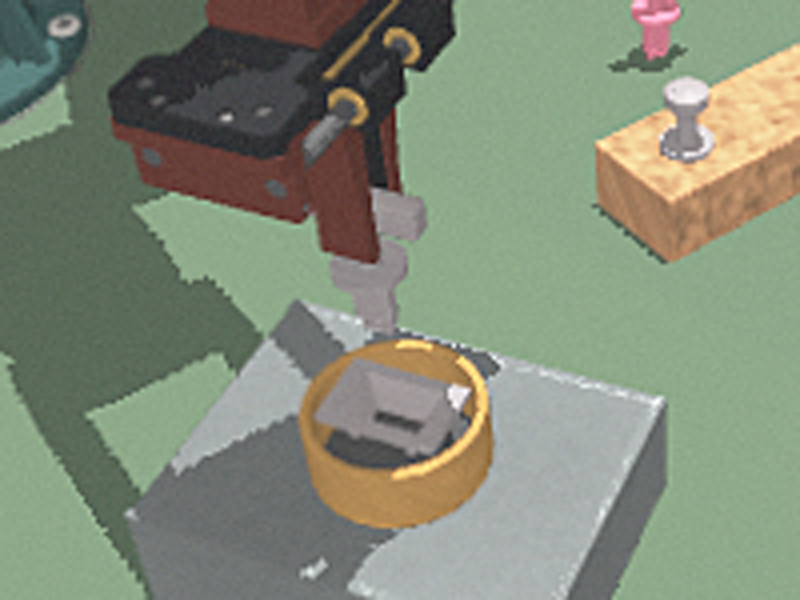

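The key is held above the lock, and its blade tip shows at about crop (380,328). I'll overlay the predicted upright key outline to check for tilt.

```bash
cat >> h.py <<'E'
def proj(c,X):
    p=np.atleast_2d(X)@np.array(c["R"]).T+c["t"]; s=p[:,:2]/p[:,2:]; s=s*(1+c["k1"]*(s**2).sum(1,keepdims=True)); K=np.array(c["intrinsics"])
    return s*[K[0,0],K[1,1]]+[K[0,2],K[1,2]]
def keypts(): # local
    b=np.array([[sx*28,sy*6,sz*8] for sx in(1,-1) for sy in(1,-1) for sz in(1,-1)])/1e3
    t=np.linspace(0,6.28,30); col=np.stack([.016*np.cos(t),.016*np.sin(t),0*t-.034],1)
    bl=np.array([[sx*9,sy*3,z] for sx in(1,-1) for sy in(1,-1) for z in(-34,-68)])/1e3
    return b,col,bl
def overlay(c,pos,Rm,crop,name,s=4):
    u0,v0,u1,v1=crop; im=cv2.resize(c["image"][v0:v1,u0:u1],None,fx=s,fy=s,interpolation=0)
    for P,k in zip(keypts(),((0,255,255),(255,255,0),(0,255,0))):
        q=((proj(c,P@Rm.T+pos)-[u0-.5,v0-.5])*s).astype(np.int32)
        cv2.polylines(im,[cv2.convexHull(q)],True,k,1)
    cv2.imwrite(name,im)
E
python3 - <<'E'
from h import *
c=capture("scene"); T=current_position(); R=Ro.from_quat(current_orientation()).as_matrix()
print(T,R.round(3).tolist())
Rm=R@np.diag([1,-1,-1.])
from math import radians as r
a=[]
for i,tl in enumerate((0,10,-10)):
    overlay(c,T-.019*R[:,2],Rm@Ro.from_euler("y",tl,degrees=True).as_matrix(),(165,190,225,250),f"/tmp/o{i}.png",6)
    a.append(cv2.resize(cv2.imread(f"/tmp/o{i}.png"),(266,266)))
b=cv2.resize(c["image"][190:250,165:225],(266,266),interpolation=0)
cv2.imwrite("pics/o.png",np.vstack([np.hstack([a[0],b]),np.hstack(a[1:])]))
E
```

```text
[ 0.57067197 -0.08866887  0.19000249] [[-0.958, -0.286, 0.0], [-0.286, 0.958, 0.0], [-0.0, 0.0, -1.0]]
```

View pics/o.png

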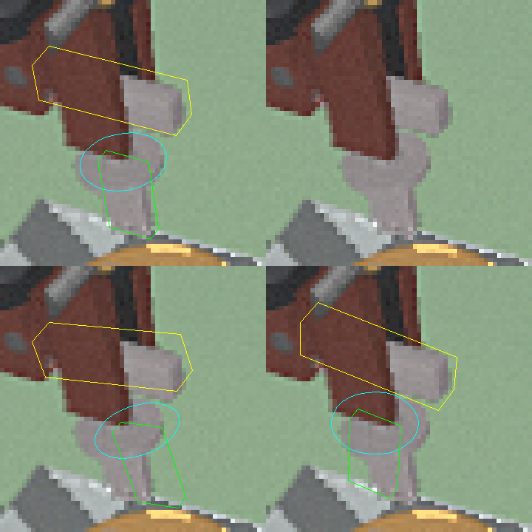

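The upright overlay (top left) matches within about 1 px, so the key is straight. Now I insert it.

```bash
python3 - <<'E'
from h import *
o=ori(LY+180)
print(servo_line([*LOCK,.150],o,rate=.08,contact_N=15),current_position()[2])
print(servo_line([*LOCK,.109],o,rate=.03,contact_N=12),current_position(),current_force(),current_torque())
print(current_finger_gap(),current_clock())
c=capture("scene"); T=current_position(); R=Ro.from_quat(current_orientation()).as_matrix()
overlay(c,T-.019*R[:,2],R@np.diag([1,-1,-1.]),(150,200,250,300),"pics/o3.png",5)
E
```

```text
False 0.1499421656981407
True [ 0.57048846 -0.08890955  0.11297357] [-1.04296113  0.57535736  5.88568189] [0.08825444 0.12037065 0.01899972]
0.011661676762209165 11.8333
```

Contact came at TCP z = 0.113, which puts the bar centre at about 0.129, so the key is home (home is 0.130). Now I dwell, then turn.

```bash
python3 - <<'E'
from h import *
sleep(.4)
p=current_position(); p=np.array([*LOCK,p[2]])
for a in np.arange(10,101,10):
    servo_line(p,ori(LY+180-a),rate=.1)
    t=current_torque(); f=current_force()
    print(a,np.round(f,1),np.round(t,2),round(current_clock(),1))
    if abs(t[2])>1.0: break
    if current_clock()>36: break
E
```

```text
10 [ 0.1 -0.8  0.5] [ 0.01 -0.08  0.01] 12.6
20 [-0.  -0.4  0.8] [ 0.02 -0.29  0.08] 12.9
30 [0.8 1.4 1.2] [ 0.22 -0.3   0.07] 13.3
40 [0.7 2.4 2. ] [ 0.43 -0.35  0.05] 13.6
50 [1.1 3.5 2. ] [ 0.69 -0.42  0.03] 13.9
60 [1.5 5.8 2.2] [ 1.   -0.61  0.03] 14.2
70 [1.4 4.5 2.5] [ 1.08 -0.57  0.06] 14.6
80 [2.3 6.  2.2] [ 1.15 -0.64 -0.03] 14.9
90 [2.2 6.4 2.4] [ 1.12 -0.67  0.03] 15.2
100 [2.9 6.1 1.9] [ 1.08 -0.69  0.35] 15.5
```

```bash
python3 - <<'E'
from h import *
p=current_position();o=ori(LY+80)
move_gripper(.03); sleep(.2); print(current_force())
servo_line([p[0],p[1],.22],o,rate=.12)
move_ptp([.45,.1,.3],ori(150)); sleep(.2)
from m import fit
for n in("top","scene"):
    c=capture(n);W=cloud(c)
    r=np.hypot(W[...,0]-.571,W[...,1]+.089)<.06
    B=W[r&(W[...,2]>.12)]; print(n,len(B),fit(B),B.mean(0).round(4),np.percentile(B[:,2],[10,50,90,98]).round(4))
    if n=="top": a=cv2.resize(c["image"][120:195,315:415],(400,300),interpolation=0); a2=cv2.resize(c["image"][140:215,125:225],(400,300),interpolation=0)
    else:
        Rm=Ro.from_euler("z",LY-85,degrees=True).as_matrix()
        overlay(c,np.array([*LOCK,.130]),Rm,(150,210,250,285),"/tmp/x.png",4); b=cv2.imread("/tmp/x.png"); b2=cv2.resize(c["image"][210:285,150:250],(400,300),interpolation=0)
cv2.imwrite("pics/end.png",np.vstack([np.hstack([a,a2]),np.hstack([b,b2])])); print(current_clock())
E
```

```text
[ 0.47802684  1.3962965  -0.58101964]<stdin>:10: RuntimeWarning: Mean of empty slice.
  ret = um.true_divide(
Traceback (most recent call last):
IndexError: index -1 is out of bounds for axis 0 with size 0
```

```bash
python3 - <<'E'
from h import *
ims=[]
for n in("top","scene"):
    c=capture(n);W=cloud(c);ims.append(c["image"])
    r=np.hypot(W[...,0]-.571,W[...,1]+.089)<.06
    print(n,r.sum(),np.histogram(W[r][:,2],bins=np.arange(.05,.2,.01))[0])
cv2.imwrite("pics/e2.png",cv2.resize(np.hstack(ims),(800,300)))
print(current_clock(),current_finger_gap(),current_position())
E
```

```text
top 0 [0 0 0 0 0 0 0 0 0 0 0 0 0 0 0]
scene 2920 [790 529 269 268 712  42  21  76 213   0   0   0   0   0   0]
18.575 0.029837426692687085 [0.45032038 0.09946948 0.29960208]
```

View pics/e2.png

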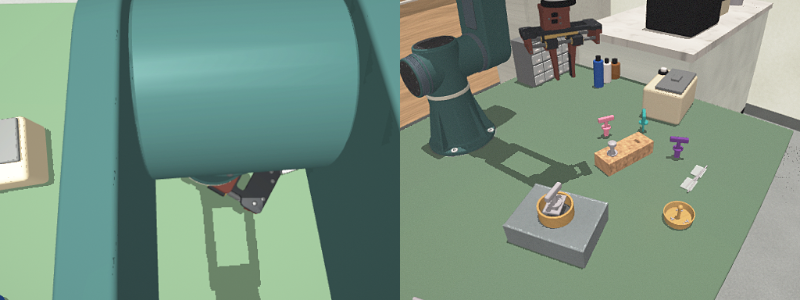

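The arm blocks the top camera. The scene view (right half) shows the key standing in the turned lock at about (555,197), and the knob key still in the cork. I'll move the arm away and measure.

```bash
python3 - <<'E'
from m import *
goto_joints([-1.447,.1,1.51,0,1.272,-.115]) if False else move_ptp([.142,-.583,.28],ori(14+180))
sleep(.2)
for n in("top","scene"):
    c=capture(n);W=cloud(c)
    r=np.hypot(W[...,0]-.571,W[...,1]+.089)<.06
    B=W[r&(W[...,2]>.12)]; print(n,len(B))
    if len(B)>5: print(fit(B),B.mean(0).round(4),np.percentile(B[:,2],[10,50,90,98]).round(4))
    g=c["image"].astype(int);s=r&(g.max(-1)-g.min(-1)<30)&(W[...,2]>.09)&(W[...,2]<.104);print("plug",fit(W[s]))
    if n=="top": a=cv2.resize(c["image"][120:195,315:415],(400,300),interpolation=0); a2=cv2.resize(c["image"][140:215,125:225],(400,300),interpolation=0)
    else:
        overlay(c,np.array([*LOCK,.130]),Ro.from_euler("z",LY-85,degrees=True).as_matrix(),(150,210,250,285),"/tmp/x.png",4); b=cv2.imread("/tmp/x.png"); b2=cv2.resize(c["image"][210:285,150:250],(400,300),interpolation=0)
cv2.imwrite("pics/end.png",np.vstack([np.hstack([a,a2]),np.hstack([b,b2])])); print(current_clock())
E
```

```text
Traceback (most recent call last):
bench.PlanningError: the arm cannot take that pose within its joint ranges
```

```bash
python3 - <<'E'
from m import *
goto_joints([-1.447,.359,1.51,0,1.272,-.115])
sleep(.2)
for n in("top","scene"):
    c=capture(n);W=cloud(c)
    r=np.hypot(W[...,0]-.571,W[...,1]+.089)<.06
    B=W[r&(W[...,2]>.12)]; print(n,len(B))
    if len(B)>5: print(fit(B),B.mean(0).round(4),np.percentile(B[:,2],[10,50,90,98]).round(4))
    g=c["image"].astype(int);s=r&(g.max(-1)-g.min(-1)<30)&(W[...,2]>.09)&(W[...,2]<.104);print("plug",fit(W[s]))
    if n=="top": a=cv2.resize(c["image"][120:195,315:415],(400,300),interpolation=0); a2=cv2.resize(c["image"][140:215,125:225],(400,300),interpolation=0)
    else:
        overlay(c,np.array([*LOCK,.130]),Ro.from_euler("z",LY-85,degrees=True).as_matrix(),(150,210,250,285),"/tmp/x.png",4); b=cv2.imread("/tmp/x.png"); b2=cv2.resize(c["image"][210:285,150:250],(400,300),interpolation=0)
cv2.imwrite("pics/end.png",np.vstack([np.hstack([a,a2]),np.hstack([b,b2])])); print(current_clock())
E
```

```text
top 256
[569.2 -85.6  56.   12.6 -77.8] [ 0.5679 -0.0846  0.136 ] [0.1314 0.137  0.1389 0.1398]
plug [570.  -87.4  59.5  38.4 -63.2]
scene 290
[571.4 -90.3  55.7  13.2 -77.2] [ 0.5737 -0.0918  0.1332] [0.1257 0.1355 0.1376 0.1383]
plug [571.1 -89.9  60.3  38.8 -63.9]
21.5333
```

View pics/end.png

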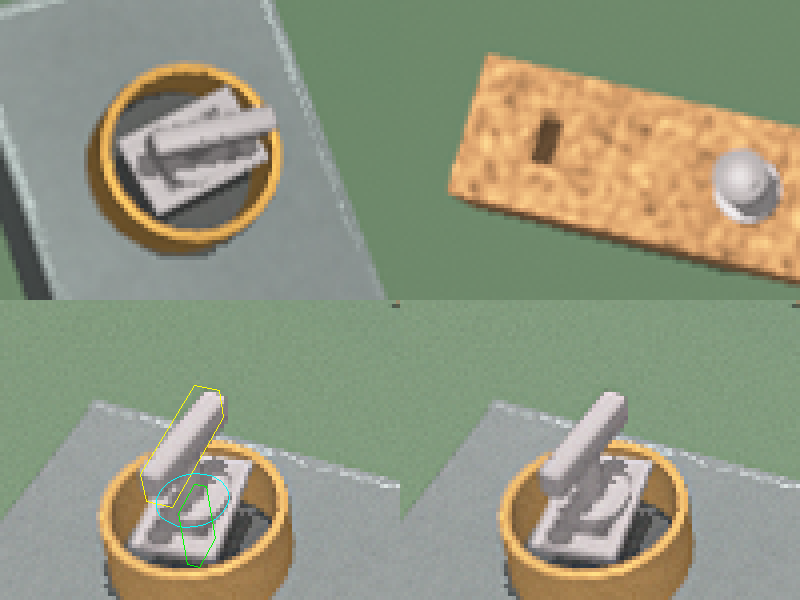

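The plug has turned from 16.6° to −63.5°, the 80° stop. The bar top is level at 0.138 and its centre is within about 2 mm of the axis. The knob key has not moved and the robot is clear.

```bash
python3 -c "
from bench import *
print(close_job())"
```

```text
the job is handed in; nothing more can be done
None
```

I handed the job in at about 21.5 s, and no verdict came back: the T-key stands home in the lock, turned clockwise to the 80° stop (bolt fully drawn), with the knob key still in the cork and the arm clear.

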